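# Clip the engraving handpiece into its charging cradle

## Robot

A 6-joint arm with a two-finger parallel gripper is mounted at the origin on the work surface. World frame = base frame: x ahead of the robot, y to its left, z up, the work surface at z = 0. Lengths are in m, angles in rad, forces in N, time in s.
With the tool pointing down it reaches from about 0.3 to 0.775 m from the base axis. Payload 14.6 kg.
Tool frame: the origin (TCP) lies between the finger pads; the fingertips stand 19 mm ahead of it and the grasp point (between the pads) is the TCP; z points along the fingers, x is the direction in which the jaws open and shut, and the axes are right-handed (so a half turn about z gives the same grasp; the last joint's range is limited). The gripper opens to 94 mm and grips with 3 to 60 N. Pads are 16 mm wide; open, the fingers measure 119 mm over their backs; the gripper's body (75 mm by 177 mm) begins 78 mm behind the grasp point.
Start: joints at [-1.219, 0.3, 1.521, -0, 1.321, -0.067], TCP at [0.224, -0.502, 0.224] pointing down, gripper open.
Joint ranges: [-3.03, 3.03], [-0.79, 2.21], [0.23, 2.52], [-1.04, 4.18], [0, 3.07], [-2.55, 2.55]. Speed limits (rad/s): [2.22, 2.22, 2.57, 3.14, 3.14, 3.14].

## Interface

Orientations are given as a unit quaternion [x, y, z, w].
In Python, from plant import env, cams, outline_of gives the robot as it stands.
- The arm moves only by the tool step_arm, never from a script. Its argument "deltas" is a list of rows, each an object with "linear": the shift along the tool's x, y, z in m, a list of three; "twist": the turn about the tool's z in degrees; "hand": the finger opening in m, from 0 to 0.094. In form: [{"linear": [tx, ty, tz], "twist": twist, "hand": hand}, ...]. A call has 1 to 20 rows; each row shifts and turns the commanded pose from where the row before left it, along the tool's axes as they then stand; what a row does not reach is not made up. A row lasts 1/10 s, in which the tool goes at most 50 mm and 8.59 degrees, less where a joint would pass 70% of its speed; a pose out of reach is approached as far as the arm can. A call with a gripper value outside its range is refused whole. The fingers move at their own pace and stop on an object; "newtons" is the grip in N (left out, the last holds). Time passes only in rows, so rows that do not move let the fingers close. It gives the time, the measured TCP pose, the force and the opening at its end, in the units of the state.
- env.observe(): the state, without advancing time (a new reading comes with each control period).
- cams.grab_frame(name): name is "side" or "top"; returns a dict with "img" (480x640x3 uint8, red, green, blue), "mtx" (3x3 intrinsics, pixels), "R" (3x3) and "t" (3): a world point X has camera coordinates R X + t. Camera axes: x right, y down, z forward; pixel columns grow to the right and rows downward; lengths in m; the calibration is good to about 2 mm. A picture is of the moment at which its call begins. There is no depth.
- env.job_done(): hands the job in, once; it reports no verdict.
Trained networks look in the newest picture that a camera, given by its name, has taken for a name from the list of things; names that differ only in an ending like _2 or _b are one class to them, and where a whole thing is asked for, a point or a joint stands for the part that bears it (a point fixed in the world has none). Each returns a list of dicts, best first, with "confidence" (0 to 1); they miss things now and then, are a little off and sometimes report something else, mostly with a low value. They report only what shows in the picture. A call takes as long as a camera call.
- outline_of(camera, thing): "pixels" (480x640 bool, what is visible of it) and "extent" ([centre column, centre row, width, height] in pixels, round what is visible of it).
The state is a dict: "time_s": time; "joints": joint angles; "qvel": joint speeds; "joint_efforts": joint torques, N m; "tcp_pos": TCP position; "eef_rot": TCP orientation; "contact_force": force on the tool from outside, world axes, zero at the start; "wrist_torque": the same for the moment, N m; "grip_width": finger opening in m.
Only numpy, scipy, OpenCV 4.12 (cv2) and the standard library are available. Lean on these libraries where they do the work, as an engineer would, in place of code of your own. Each camera call takes 0.05 s, during which the arm holds its last target. There are 200 camera calls.

## Task

Put the cordless engraving handpiece away to charge: take it from the bench rest, hold it over the cradle with its tail stub just clear of the charging socket, and press it down gently between the spring fingers until both pairs snap around it, without ever pushing the springy cradle head down onto its stop. Then gently slide it tail first along the fingers until its tail stub is fully in the socket, let go, and leave the other things on the bench where they are.

Things in the scene. Friction and masses are not known exactly. Their poses are not given: they have to be found in the camera images.
- handpiece: Cordless engraving handpiece, 160 g, a bare metal 22 mm round barrel with black bands. Origin on its axis, x along the axis to the nose. Barrel x -72 (flat rear shoulder) to +55 mm; brass tail stub, 10 mm thick, -72 to -86; dark nose to +95. Its roll does not matter. Grip it across the bands near x = -10, where it is free in rest and cradle.
- rest: Grey fixed bench rest that holds the handpiece at the start: base plate 130 x 60 x 6 mm, two V supports 10 mm wide at x = -50 and +35 mm. The handpiece lies along the rest's x, its axis 42 mm above the table. Origin on the table under the handpiece's origin (within 4 mm).
- cradle_seat (a point): Where the handpiece's origin must end: on the seat's axis midway between the two clips of the black springy cradle head; 82 mm above the table at rest, sinks with the head. x along the seat, away from the socket (nose to +x, tail to -x), z up. Seated barrel: axis at z = 0 within 1 mm. Between the clips the head is open down to its plate, top 34 mm below. Base 160 x 70 mm, x -98 to +62.
- clip_tail (a point): Clip near the socket, 10 mm wide along x, at x = -45 mm of the seat: this point is on the seat's axis (axes as the seat's). A V seat below, two upright steel spring fingers 33 mm apart over their backs, with 6 mm beads at their tops 7 mm above this point; the mouth is 17 mm wide for the 22 mm barrel, which first touches the beads with its axis about 15 mm above this point.
- clip_nose (a point): The same kind of clip at x = +45 mm of the seat; this point is on the seat's axis.
- socket: Centre of the charging socket's face, at x = -72 mm of the seat (axes as the seat's). A black block 32 mm wide, 20 mm long towards -x, top 14.5 mm above this point, with a 17 mm square hole along x for the tail stub. The rear shoulder stops on this face. To come down clear of the block keep the handpiece's origin 17 to 23 mm towards +x of its end place, then slide it home.
- cradle_head (a joint): How far the cradle head is pushed down, in m: 0 at rest, must never pass 0.027. About 2 N starts it, then 0.8 N per mm. The fingers give way at about 14 to 18 N, so the head first sinks 13 to 19 mm; at the snap the downward force at once falls by about half. The head rises when unloaded. The seated barrel then slides along the clips with 5 to 9 N; never load the socket with over 25 N.
- phone: Bystander: a black phone, slab 75 x 155 x 9 mm; leave it alone.
- bur_case: Bystander: a white flat bur case, 60 x 40 x 22 mm; leave it alone.
- ink_jar: Bystander: a grey jar, 56 mm across, height 60 mm; leave it alone.
- lacquer: Bystander: an amber bottle, 44 mm across, height 120 mm; leave it alone.
- spray_can: Bystander: a white can, 52 mm across, height 170 mm; leave it alone.
- screwdriver: Bystander: a screwdriver lying on the table; leave it alone.
- plate_blank: Bystander: a bare metal plate 60 x 120 x 4 mm; leave it alone.

How it is judged:
By the outcome, as a careful person would: the job done as asked, in the order asked, and still so for the second after the job is handed in, with the robot touching nothing.
It also fails if it takes over 64 s, if anything falls off the work surface, if the arm or the gripper's body presses on something with over 40 N, if the wrist force passes 120 N, or if a joint passes its speed limit or range.

## Working session

There is one attempt and no reset: what is moved stays moved. The work goes in short steps, Python scripts to look and compute and a tool call to move; the robot and the scene stay as the last step left them, time stands still between calls to the robot, and variables do not carry over. Pictures are saved under pics/ and viewed, about 8 in all and at most 12, crops included, and the job is handed in when it is done.

Besides the shell and the picture viewer there is one more tool, called after "Call:" as name(argument=value, ...), one argument or row to a line, values as JSON. step_arm: Moves the arm, as the interface text tells. Its arguments: {"type":"object","properties":{"deltas":{"type":"array"},"newtons":{"type":"number"}},"required":["deltas"]}

```bash
mkdir -p pics; ls
python3 - <<'E'
from plant import env,cams,outline_of
import cv2,numpy as np
o=env.observe();print({k:np.round(v,3) for k,v in o.items()})
for c in("side","top"):
    f=cams.grab_frame(c);cv2.imwrite(f"pics/{c}0.png",f["img"][:,:,::-1])
    print(c,np.round(f["mtx"],1).tolist(),np.round(f["R"],3).tolist(),np.round(f["t"],3).tolist())
    for n in("handpiece","rest","cradle_head","clip_tail","clip_nose","socket","cradle_seat"):
        try:
            for d in outline_of(c,n)[:3]: print(c,n,round(d["confidence"],2),np.round(d["extent"],1))
        except Exception as e: print(c,n,e)
E
```

```text
pics
{'time_s': np.float64(0.0), 'joints': array([-1.219,  0.3  ,  1.522,  0.   ,  1.321, -0.067]), 'qvel': array([ 0.002,  0.001,  0.001, -0.002,  0.002, -0.001]), 'joint_efforts': array([-1.0000e-03, -5.3181e+01, -3.5274e+01,  7.1000e-02,  2.4000e-02,
       -0.0000e+00]), 'tcp_pos': array([ 0.224, -0.502,  0.224]), 'eef_rot': array([ 0.839, -0.545, -0.   , -0.   ]), 'contact_force': array([ 0.312, -0.413,  0.282]), 'wrist_torque': array([0.02 , 0.052, 0.004]), 'grip_width': np.float64(0.094)}
side [[492.4, 0.0, 318.1], [0.0, 492.4, 236.2], [0.0, 0.0, 1.0]] [[-0.998, -0.067, -0.021], [-0.029, 0.66, -0.751], [0.064, -0.748, -0.66]] [0.567, 0.007, 0.947]
side handpiece 0.62 [326.  299.6  21.   85.8]
side rest 0.95 [326.4 307.1  39.9  61.7]
side rest 0.54 [333.4 145.3  26.6  60.5]
side cradle_head 0.69 [332.4 144.8  23.5  57.6]
side cradle_head 0.3 [327.5 301.6  15.   85.1]
side clip_tail 0.59 [331.1 145.4  27.2  58.6]
side clip_nose 0.69 [331.5 144.8  24.   61.2]
side socket 0.57 [329.6 123.5  15.9  21.4]
side cradle_seat 0.67 [330.8 145.2  24.8  59.9]
top [[543.2, 0.0, 324.7], [0.0, 543.2, 248.3], [0.0, 0.0, 1.0]] [[-0.008, -1.0, 0.006], [-0.985, 0.007, -0.175], [0.175, -0.007, -0.985]] [0.061, 0.574, 1.211]
top handpiece 0.77 [260.2 263.7  73.8  11.8]
top rest 0.76 [266.4 265.4  52.5  26.6]
top cradle_head 0.73 [451.  257.9  72.4  27.5]
top clip_tail 0.81 [451.2 257.4  69.9  25.7]
top clip_tail 0.73 [256.2 342.6  58.5  29.8]
top socket 0.66 [478.6 253.3  14.   20.2]
top cradle_seat 0.96 [451.9 256.   66.9  23.3]
```

Run:
```python
import cv2,numpy as np
a=cv2.imread("pics/side0.png");b=cv2.imread("pics/top0.png")
def z(i,x,y,w,h,s):return cv2.resize(i[y:y+h,x:x+w],(w*s,h*s),interpolation=cv2.INTER_CUBIC)
cv2.imwrite("pics/c1.png",z(b,200,190,320,180,2)[:, :] if 0 else np.vstack([z(b,210,215,100,100,4)[:280],np.zeros((0,400,3),np.uint8)]) if 0 else np.hstack([z(b,210,210,100,100,4),z(b,400,210,100,100,4)]))
cv2.imwrite("pics/c2.png",np.hstack([z(a,276,250,100,110,4),z(a,282,90,100,110,4)]))
```

```text
(no output)
```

View pics/top0.png

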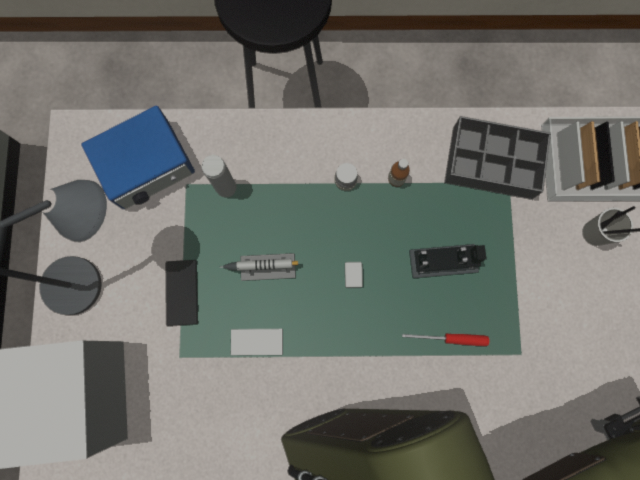

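View pics/side0.png

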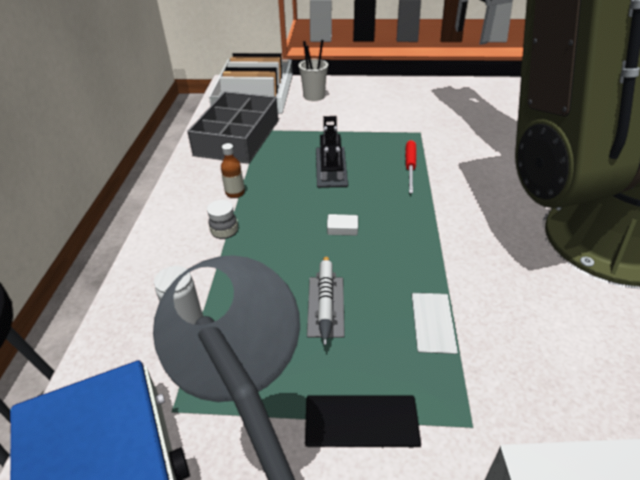

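View pics/c1.png

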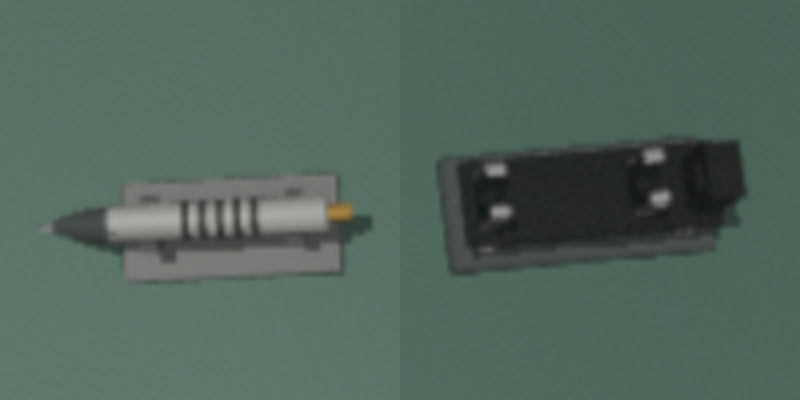

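View pics/c2.png

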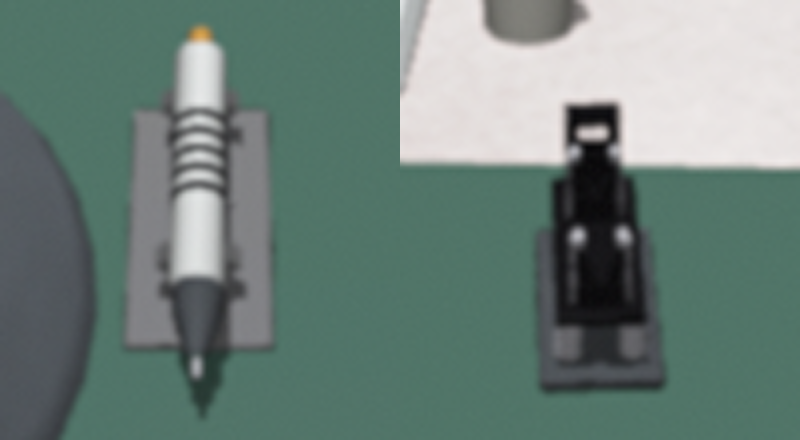

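The top view shows the handpiece with its barrel from about (236,266) to (292,264) and its tail to the right (world -y). The cradle beads are near (424,252), (425,263), (463,249) and (465,259), with the socket to their right. The side view agrees: tail clip and socket hole at (330,123).

```bash
cat > h.py <<'E'
import numpy as np,cv2
from plant import env,cams,outline_of
def P(f): return f["mtx"]@np.c_[f["R"],f["t"]]
def tri(fa,a,fb,b):
    X=cv2.triangulatePoints(P(fa),P(fb),np.array(a,float).reshape(2,1),np.array(b,float).reshape(2,1)).ravel();return X[:3]/X[3]
def ray(f,p,z):
    d=f["R"].T@np.linalg.solve(f["mtx"],[p[0],p[1],1]);c=-f["R"].T@f["t"];return c+d*(z-c[2])/d[2]
def proj(f,X):
    q=P(f)@np.r_[X,1];return q[:2]/q[2]
E
python3 - <<'E'
from h import *
s=cams.grab_frame("side");t=cams.grab_frame("top")
r=lambda x:np.round(np.asarray(x)*1000,1)
T=lambda a,b:r(tri(s,a,t,b))
print("front",T((325.5,320),(236.5,265.75)),r(ray(t,(236.5,265.75),.042)))
print("shoulder",T((326,260.5),(291.75,263.75)),r(ray(t,(291.75,263.75),.042)))
print("stub",T((326,257),(298.25,263)),r(ray(t,(298.25,263),.042)))
for n,a,b in(("t+",(325.5,128),(463.5,249)),("t-",(335.75,128),(465,259.5)),("n+",(326.25,148.75),(424,252.5)),("n-",(338,148.75),(425.25,263))):
    print(n,T(a,b),r(ray(t,b,.091)),r(ray(s,a,.091)))
print("sock",r(ray(s,(330.25,123),.082)))
# subpixel: handpiece axis by top mask of bright barrel
g=t["img"].astype(int)
m=(g.min(2)>120)&(np.abs(g.max(2)-g.min(2))<25)
y,x=np.nonzero(m[250:280,230:296]);x+=230;y+=250
print("barrel px",x.min(),x.max(),np.polyfit(x,y,1),y.mean(),x.mean())
m=(t["img"].min(2)>95)&True
y,x=np.nonzero(m[240:272,410:475]);print("beads",[(a+410,b+240,t["img"][b+240,a+410].tolist()[0]) for a,b in zip(x,y)])
m=(s["img"].min(2)>120);y,x=np.nonzero(m[115:160,318:345]);print("beads side",[(a+318,b+115,s["img"][b+115,a+318].tolist()[0]) for a,b in zip(x,y)])
E
```

```text
front [537.  261.3  47. ] [536.5 262.2  42. ]
shoulder [541.7 133.4  49.2] [540.3 133.9  42. ]
stub [543.5 118.6  43.6] [541.9 118.8  42. ]
t+ [ 565.4 -255.4   89.4] [ 563.7 -254.8   91. ] [ 566.8 -253.    91. ]
t- [ 541.9 -257.8   88.3] [ 539.8 -256.9   91. ] [ 543.7 -253.7   91. ]
n+ [ 558.3 -166.    89.5] [ 556.4 -165.5   91. ] [ 560.3 -164.2   91. ]
n- [ 534.  -167.9   89. ] [ 532.5 -167.4   91. ] [ 535.3 -165.    91. ]
sock [ 558.1 -293.1   82. ]
barrel px 237 291 [-6.80369063e-02  2.82318698e+02] 264.41121495327104 263.20249221183803
beads [(np.int64(463), np.int64(247), 102), (np.int64(464), np.int64(247), 106), (np.int64(461), np.int64(248), 115), (np.int64(462), np.int64(248), 132), (np.int64(463), np.int64(248), 132), (np.int64(464), np.int64(248), 134), (np.int64(465), np.int64(248), 108), (np.int64(461), np.int64(249), 108), (np.int64(462), np.int64(249), 138), (np.int64(463), np.int64(249), 139), (np.int64(464), np.int64(249), 137), (np.int64(465), np.int64(249), 115), (np.int64(462), np.int64(250), 112), (np.int64(463), np.int64(250), 97), (np.int64(422), np.int64(251),
[... 11749 characters left out ...]
p.int64(344), np.int64(131), 167), (np.int64(326), np.int64(147), 132), (np.int64(337), np.int64(147), 142), (np.int64(338), np.int64(147), 129), (np.int64(325), np.int64(148), 150), (np.int64(326), np.int64(148), 175), (np.int64(327), np.int64(148), 150), (np.int64(336), np.int64(148), 130), (np.int64(337), np.int64(148), 170), (np.int64(338), np.int64(148), 162), (np.int64(325), np.int64(149), 154), (np.int64(326), np.int64(149), 170), (np.int64(327), np.int64(149), 144), (np.int64(337), np.int64(149), 157), (np.int64(338), np.int64(149), 158), (np.int64(339), np.int64(149), 122), (np.int64(325), np.int64(150), 122), (np.int64(326), np.int64(150), 130), (np.int64(338), np.int64(150), 129)]
```

Call:
step_arm(
  deltas=[
    {"linear": [-0.03, -0.0337, 0], "twist": 0, "hand": 0.07},
    {"linear": [-0.03, -0.0337, 0], "twist": 0, "hand": 0.07},
    {"linear": [-0.03, -0.0337, 0], "twist": 0, "hand": 0.07},
    {"linear": [-0.03, -0.0337, 0], "twist": 0, "hand": 0.07},
    {"linear": [-0.03, -0.0337, 0], "twist": 0, "hand": 0.07},
    {"linear": [-0.03, -0.0337, 0], "twist": 0, "hand": 0.07},
    {"linear": [-0.03, -0.0337, 0], "twist": 0, "hand": 0.07},
    {"linear": [-0.03, -0.0337, 0], "twist": 0, "hand": 0.07},
    {"linear": [-0.03, -0.0337, 0], "twist": 0, "hand": 0.07},
    {"linear": [-0.03, -0.0337, 0], "twist": 0, "hand": 0.07},
    {"linear": [-0.03, -0.0337, 0], "twist": 0, "hand": 0.07},
    {"linear": [-0.03, -0.0337, 0], "twist": 0, "hand": 0.07},
    {"linear": [-0.03, -0.0337, 0], "twist": 0, "hand": 0.07},
    {"linear": [-0.03, -0.0337, 0], "twist": 0, "hand": 0.07},
    {"linear": [-0.03, -0.0337, 0], "twist": 0, "hand": 0.07},
    {"linear": [-0.03, -0.0337, 0], "twist": 0, "hand": 0.07},
    {"linear": [-0.03, -0.0337, 0], "twist": 0, "hand": 0.07},
  ],
)

```text
time_s: 2.6
tcp_pos: [0.5401, 0.1984, 0.2245]
eef_rot: [0.839, -0.545, 0.0, -0.0]
contact_force: [0.0, -0.6, 0.0]
grip_width: 0.0702
```

Call:
step_arm(
  deltas=[
    {"linear": [0, 0, 0], "twist": -8.5, "hand": 0.07},
    {"linear": [0, 0, 0], "twist": -8.5, "hand": 0.07},
    {"linear": [0, 0, 0], "twist": -8.5, "hand": 0.07},
    {"linear": [0, 0, 0], "twist": -8.5, "hand": 0.07},
    {"linear": [0, 0, 0], "twist": -8.5, "hand": 0.07},
    {"linear": [0, 0, 0], "twist": -8.5, "hand": 0.07},
    {"linear": [0, 0, 0], "twist": -8.5, "hand": 0.07},
    {"linear": [0, 0, 0], "twist": -8.5, "hand": 0.07},
    {"linear": [0, 0, 0], "twist": -0.6, "hand": 0.07},
    {"linear": [0, 0, 0], "twist": 0, "hand": 0.07},
  ],
)

```text
time_s: 3.6
tcp_pos: [0.5396, 0.1964, 0.2244]
eef_rot: [1.0, 0.021, -0.0, 0.0]
contact_force: [-0.1, -0.6, -0.2]
grip_width: 0.0699
```

Call:
step_arm(
  deltas=[
    {"linear": [0, 0, 0.04], "twist": 0, "hand": 0.07},
    {"linear": [0, 0, 0.04], "twist": 0, "hand": 0.07},
    {"linear": [0, 0, 0.035], "twist": 0, "hand": 0.06},
    {"linear": [0, 0, 0.03], "twist": 0, "hand": 0.06},
    {"linear": [0, 0, 0.02], "twist": 0, "hand": 0.06},
    {"linear": [0, 0, 0.01], "twist": 0, "hand": 0.06},
    {"linear": [0, 0, 0.005], "twist": 0, "hand": 0.06},
    {"linear": [0, 0, 0], "twist": 0, "hand": 0.06},
  ],
)

```text
time_s: 4.4
tcp_pos: [0.5398, 0.1965, 0.0447]
eef_rot: [1.0, 0.022, 0.0, -0.0]
contact_force: [-1.2, -0.4, 0.7]
grip_width: 0.0598
```

Run:
```python
from h import *
ims=[]
for c,x,y in(("side",276,250),("top",210,210)):
    f=cams.grab_frame(c);ims.append(cv2.resize(f["img"][y:y+100,x:x+100,::-1],(400,400),interpolation=cv2.INTER_CUBIC))
cv2.imwrite("pics/g1.png",np.hstack(ims))
o=env.observe();print(o["tcp_pos"],o["contact_force"])
```

```text
[0.54015216 0.19660864 0.0454727 ] [ 0.30512155 -0.75194263  0.7589322 ]
```

View pics/g1.png

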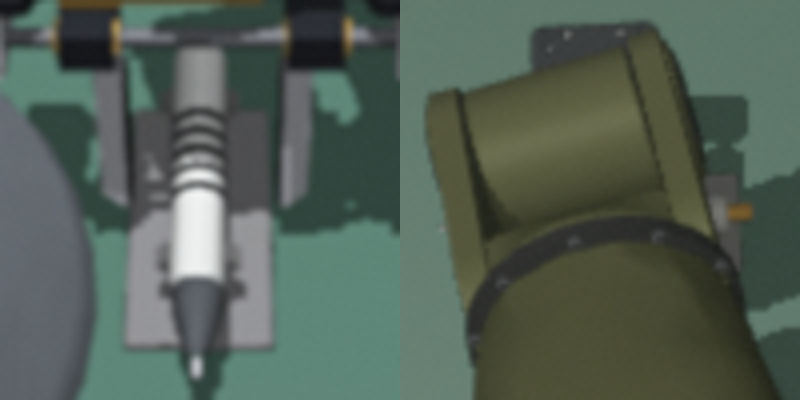

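The side view shows the open fingers straddling the banded section centrally. In the top view the arm hides the barrel and only the tail stub shows.

Call:
step_arm(
  deltas=[
    {"linear": [0, 0, 0.002], "twist": 0, "hand": 0.04},
    {"linear": [0, 0, 0], "twist": 0, "hand": 0.03},
    {"linear": [0, 0, 0], "twist": 0, "hand": 0.015},
    {"linear": [0, 0, 0], "twist": 0, "hand": 0.015},
    {"linear": [0, 0, 0], "twist": 0, "hand": 0.015},
    {"linear": [0, 0, 0], "twist": 0, "hand": 0.015},
    {"linear": [0, 0, 0], "twist": 0, "hand": 0.015},
  ],
  newtons=40,
)

```text
time_s: 5.2
tcp_pos: [0.5414, 0.1966, 0.0436]
eef_rot: [1.0, 0.023, 0.002, -0.0]
contact_force: [7.7, -0.1, 1.4]
grip_width: 0.0212
```

Call:
step_arm(
  deltas=[
    {"linear": [0, 0, -0.005], "twist": 0, "hand": 0.015},
    {"linear": [0, 0, -0.01], "twist": 0, "hand": 0.015},
    {"linear": [0, 0, -0.02], "twist": 0, "hand": 0.015},
    {"linear": [0, 0, -0.03], "twist": 0, "hand": 0.015},
    {"linear": [0, 0, -0.04], "twist": 0, "hand": 0.015},
    {"linear": [0, 0, -0.02], "twist": 0, "hand": 0.015},
    {"linear": [0, 0, 0], "twist": 0, "hand": 0.015},
  ],
)

```text
time_s: 5.9
tcp_pos: [0.5405, 0.1968, 0.1709]
eef_rot: [1.0, 0.023, 0.002, -0.001]
contact_force: [-0.7, -0.7, -1.9]
grip_width: 0.0207
```

Call:
step_arm(
  deltas=[
    {"linear": [-0.001, 0.03, 0], "twist": 0, "hand": 0.015},
    {"linear": [-0.001, 0.04, 0], "twist": 0, "hand": 0.015},
    {"linear": [-0.001, 0.04, 0], "twist": 0, "hand": 0.015},
    {"linear": [-0.001, 0.04, 0], "twist": 0, "hand": 0.015},
    {"linear": [-0.001, 0.04, 0], "twist": 0, "hand": 0.015},
    {"linear": [-0.001, 0.04, 0], "twist": 0, "hand": 0.015},
    {"linear": [-0.001, 0.04, 0], "twist": 0, "hand": 0.015},
    {"linear": [-0.001, 0.04, 0], "twist": 0, "hand": 0.015},
    {"linear": [-0.001, 0.04, 0], "twist": 0, "hand": 0.015},
    {"linear": [-0.001, 0.03, 0], "twist": 0, "hand": 0.015},
    {"linear": [0, 0.018, 0], "twist": -2.1, "hand": 0.015},
    {"linear": [0, 0, 0.02], "twist": 0, "hand": 0.015},
    {"linear": [0, 0, 0], "twist": 0, "hand": 0.015},
    {"linear": [0, 0, 0], "twist": 0, "hand": 0.015},
  ],
)

```text
time_s: 7.3
tcp_pos: [0.5473, -0.2012, 0.1467]
eef_rot: [0.999, 0.041, -0.001, -0.001]
contact_force: [0.4, 1.0, -2.4]
grip_width: 0.0214
```

Run:
```python
from h import *
ims=[]
for c,x,y in(("side",282,90),("top",400,200)):
    f=cams.grab_frame(c);cv2.imwrite(f"pics/{c}2.png",f["img"][:,:,::-1]);ims.append(cv2.resize(f["img"][y:y+100,x:x+100,::-1],(400,400),interpolation=cv2.INTER_CUBIC))
cv2.imwrite("pics/g2.png",np.hstack(ims))
o=env.observe();print(o["tcp_pos"],o["eef_rot"],o["contact_force"])
```

```text
[ 0.54784895 -0.20120052  0.14789642] [9.99150127e-01 4.12190183e-02 1.22675508e-04 4.22184741e-05] [-0.46962299 -1.19118504 -1.62676884]
```

View pics/g2.png

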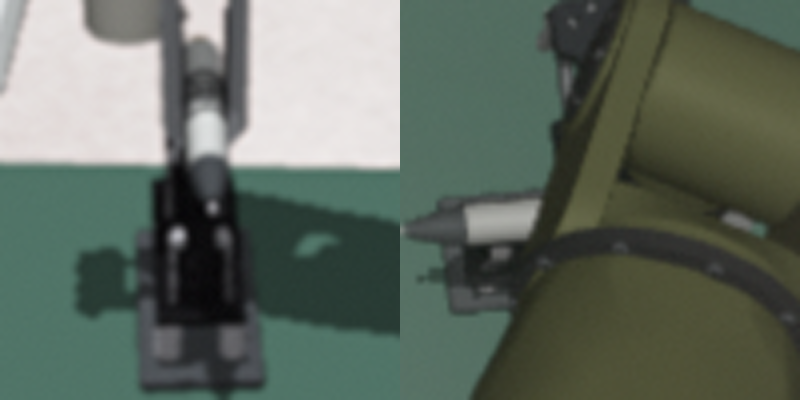

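The side crop shows the handpiece held over the cradle, with its tip at (335,142). The barrel front is at (334,130) in the side view and (416.5,256) in the top view.

Run:
```python
from h import *
s=cams.grab_frame("side");t=cams.grab_frame("top")
r=lambda x:np.round(np.asarray(x)*1000,1)
# nose/barrel edges in top picture: per-column centre of object (not green)
g=t["img"].astype(int)
tip=None
for u in range(394,434,2):
    col=g[240:275,u]; nb=(col[:,1]-col[:,0])  # green excess
    w=np.nonzero((nb<10)&(col.max(1)>45))[0]
    br=np.nonzero(col.min(1)>110)[0]
    print(u,(w.min()+240,w.max()+240) if len(w) else None,(br.min()+240,br.max()+240) if len(br) else None)
print("side rows: bright barrel")
h=s["img"].astype(int)
for v in range(112,146,3):
    row=h[v,322:350].min(1)
    print(v,row.tolist())
o=env.observe();T=o["tcp_pos"]
ax=np.array([-.0823,.9966,0])
for k in(0,1.6):
    for n,l in(("tip",105),("front",65),("band",12)):
        X=T+ax*l/1000-[0,0,k/1000];print(k,n,r(X),"side",np.round(proj(s,X),1),"top",np.round(proj(t,X),1))
```

```text
394 None None
396 None None
398 (np.int64(257), np.int64(257)) (np.int64(257), np.int64(258))
400 (np.int64(257), np.int64(257)) (np.int64(256), np.int64(257))
402 (np.int64(256), np.int64(258)) None
404 (np.int64(255), np.int64(258)) None
406 (np.int64(254), np.int64(259)) None
408 (np.int64(253), np.int64(259)) None
410 (np.int64(250), np.int64(260)) None
412 (np.int64(250), np.int64(273)) None
414 (np.int64(250), np.int64(274)) None
416 (np.int64(250), np.int64(274)) (np.int64(252), np.int64(254))
418 (np.int64(249), np.int64(274)) (np.int64(251), np.int64(259))
420 (np.int64(249), np.int64(274)) (np.int64(251), np.int64(259))
422 (np.int64(249), np.int64(274)) (np.int64(251), np.int64(258))
424 (np.int64(249), np.int64(274)) (np.int64(251), np.int64(258))
426 (np.int64(249), np.int64(274)) (np.int64(251), np.int64(258))
428 (np.int64(248), np.int64(274)) (np.int64(250), np.int64(258))
430 (np.int64(248), np.int64(260)) (np.int64(250), np.int64(258))
432 (np.int64(248), np.int64(271)) (np.int64(250), np.int64(257))
side rows: bright barrel
112 [138, 94, 88, 86, 74, 57, 52, 61, 71,
[... 1183 characters left out ...]
 35, 53, 77, 82, 57, 35, 23, 15, 20, 31, 38, 41, 41, 44, 49, 48, 50, 49]
142 [18, 36, 39, 24, 9, 5, 10, 9, 10, 7, 14, 44, 80, 88, 58, 33, 23, 16, 19, 31, 39, 41, 40, 41, 40, 40, 39, 39]
145 [12, 13, 17, 19, 22, 17, 11, 10, 11, 9, 9, 9, 8, 11, 15, 19, 16, 12, 16, 27, 39, 42, 41, 42, 39, 41, 40, 41]
0 tip [539.3 -96.6 148.1] side [334.8 141.8] top [397.1 256.1]
0 front [ 542.6 -136.5  148.1] side [334.  131.5] top [415.7 254.5]
0 band [ 547.  -189.3  148.1] side [333.  118.7] top [440.2 252.3]
1.6 tip [539.3 -96.6 146.5] side [334.8 142.5] top [397.  256.3]
1.6 front [ 542.6 -136.5  146.5] side [334.  132.2] top [415.5 254.6]
1.6 band [ 547.  -189.3  146.5] side [333.  119.4] top [440.1 252.4]
```

Call:
step_arm(
  deltas=[
    {"linear": [0.0024, 0, 0], "twist": 0, "hand": 0.015},
    {"linear": [0, 0, 0.015], "twist": 0, "hand": 0.015},
    {"linear": [0, 0, 0.015], "twist": 0, "hand": 0.015},
    {"linear": [0, 0, 0.009], "twist": 0, "hand": 0.015},
    {"linear": [0, 0, 0.003], "twist": 0, "hand": 0.015},
    {"linear": [0, 0, 0], "twist": 0, "hand": 0.015},
    {"linear": [0, 0, 0], "twist": 0, "hand": 0.015},
  ],
)

```text
time_s: 8.2
tcp_pos: [0.5503, -0.2015, 0.1058]
eef_rot: [0.999, 0.041, 0.0, 0.0]
contact_force: [-0.2, -0.2, -0.6]
grip_width: 0.0212
```

Run:
```python
from h import *
ims=[]
o=env.observe();T=o["tcp_pos"];print(T,o["eef_rot"],o["contact_force"],o["wrist_torque"])
for c,x,y in(("side",282,90),("top",370,200)):
    f=cams.grab_frame(c);ims.append(cv2.resize(f["img"][y:y+100,x:x+100,::-1],(400,400),interpolation=cv2.INTER_CUBIC))
    X=T+np.array([-.0823,.9966,0])*.105-[0,0,.0016];print(c,proj(f,X))
cv2.imwrite("pics/g3.png",np.hstack(ims))
```

```text
[ 0.55027222 -0.20149916  0.10577448] [9.99161695e-01 4.09369727e-02 2.46390024e-04 1.01732716e-04] [-0.23360821 -0.17886913 -0.64870503] [-0.04982341 -0.06703667 -0.02062292]
side [333.63524941 160.93142803]
top [394.41766306 258.28658514]
```

View pics/g3.png

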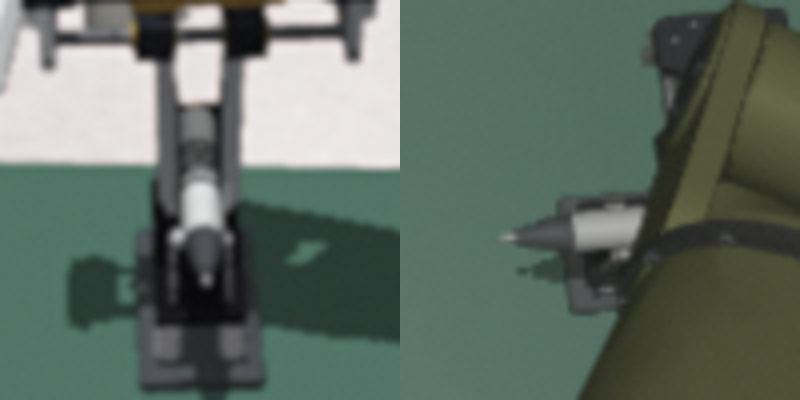

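The side crop shows the barrel centred between the nose beads to within about 0.5 px. The stub is clear and there is no contact yet. I'll start pressing, slowly.

Call:
step_arm(
  deltas=[
    {"linear": [0.0005, 0, 0.003], "twist": 0, "hand": 0.015},
    {"linear": [0, 0, 0.003], "twist": 0, "hand": 0.015},
    {"linear": [0, 0, 0.002], "twist": 0, "hand": 0.015},
    {"linear": [0, 0, 0.002], "twist": 0, "hand": 0.015},
    {"linear": [0, 0, 0.002], "twist": 0, "hand": 0.015},
    {"linear": [0, 0, 0], "twist": 0, "hand": 0.015},
    {"linear": [0, 0, 0], "twist": 0, "hand": 0.015},
  ],
  newtons=50,
)

```text
time_s: 9.0
tcp_pos: [0.5508, -0.2014, 0.0937]
eef_rot: [0.999, 0.041, 0.0, 0.0]
contact_force: [2.2, 0.5, 4.0]
grip_width: 0.0209
```

Call:
step_arm(
  deltas=[
    {"linear": [0, 0, 0.002], "twist": 0, "hand": 0.015},
    {"linear": [0, 0, 0.002], "twist": 0, "hand": 0.015},
    {"linear": [0, 0, 0], "twist": 0, "hand": 0.015},
  ],
)

```text
time_s: 9.3
tcp_pos: [0.5508, -0.2015, 0.0896]
eef_rot: [0.999, 0.041, 0.0, 0.0]
contact_force: [0.8, 0.9, 6.8]
grip_width: 0.0209
```

Call:
step_arm(
  deltas=[
    {"linear": [0, 0, 0.0015], "twist": 0, "hand": 0.015},
    {"linear": [0, 0, 0.0015], "twist": 0, "hand": 0.015},
    {"linear": [0, 0, 0], "twist": 0, "hand": 0.015},
  ],
)

```text
time_s: 9.6
tcp_pos: [0.5509, -0.2015, 0.0869]
eef_rot: [0.999, 0.041, 0.0, 0.0]
contact_force: [-0.4, 1.6, 8.5]
grip_width: 0.0208
```

Call:
step_arm(
  deltas=[
    {"linear": [0, 0, 0.0015], "twist": 0, "hand": 0.015},
    {"linear": [0, 0, 0.0015], "twist": 0, "hand": 0.015},
    {"linear": [0, 0, 0], "twist": 0, "hand": 0.015},
  ],
)

```text
time_s: 9.9
tcp_pos: [0.5509, -0.2016, 0.0841]
eef_rot: [0.999, 0.041, 0.001, 0.0]
contact_force: [-0.7, 0.6, 10.6]
grip_width: 0.0211
```

Call:
step_arm(
  deltas=[
    {"linear": [0, 0, 0.0015], "twist": 0, "hand": 0.015},
    {"linear": [0, 0, 0.0015], "twist": 0, "hand": 0.015},
    {"linear": [0, 0, 0], "twist": 0, "hand": 0.015},
  ],
)

```text
time_s: 10.2
tcp_pos: [0.551, -0.2017, 0.0814]
eef_rot: [0.999, 0.041, 0.001, 0.0]
contact_force: [-0.3, -0.1, 13.3]
grip_width: 0.0208
```

Call:
step_arm(
  deltas=[
    {"linear": [0, 0, 0.001], "twist": 0, "hand": 0.015},
    {"linear": [0, 0, 0.001], "twist": 0, "hand": 0.015},
    {"linear": [0, 0, 0], "twist": 0, "hand": 0.015},
  ],
)

```text
time_s: 10.5
tcp_pos: [0.551, -0.2018, 0.0795]
eef_rot: [0.999, 0.041, 0.001, 0.001]
contact_force: [-2.5, 1.3, 13.2]
grip_width: 0.0208
```

Call:
step_arm(
  deltas=[
    {"linear": [0, 0, 0.001], "twist": 0, "hand": 0.015},
    {"linear": [0, 0, 0.001], "twist": 0, "hand": 0.015},
    {"linear": [0, 0, 0], "twist": 0, "hand": 0.015},
  ],
)

```text
time_s: 10.8
tcp_pos: [0.5511, -0.2018, 0.0777]
eef_rot: [0.999, 0.041, 0.001, 0.001]
contact_force: [-2.4, 0.5, 14.6]
grip_width: 0.0211
```

Call:
step_arm(
  deltas=[
    {"linear": [-0.0003, 0, 0.001], "twist": 0, "hand": 0.015},
    {"linear": [0, 0, 0.001], "twist": 0, "hand": 0.015},
    {"linear": [0, 0, 0], "twist": 0, "hand": 0.015},
  ],
)

```text
time_s: 11.1
tcp_pos: [0.551, -0.2019, 0.0759]
eef_rot: [0.999, 0.041, 0.001, 0.001]
contact_force: [-1.3, 0.8, 15.7]
grip_width: 0.0207
```

Call:
step_arm(
  deltas=[
    {"linear": [0, 0, 0.001], "twist": 0, "hand": 0.015},
    {"linear": [0, 0, 0], "twist": 0, "hand": 0.015},
    {"linear": [0, 0, 0], "twist": 0, "hand": 0.015},
  ],
)

```text
time_s: 11.4
tcp_pos: [0.5511, -0.2019, 0.075]
eef_rot: [0.999, 0.041, 0.001, 0.001]
contact_force: [-1.0, 0.5, 15.0]
grip_width: 0.0209
```

Call:
step_arm(
  deltas=[
    {"linear": [0, 0, 0.001], "twist": 0, "hand": 0.015},
    {"linear": [0, 0, 0], "twist": 0, "hand": 0.015},
    {"linear": [0, 0, 0], "twist": 0, "hand": 0.015},
  ],
)

```text
time_s: 11.7
tcp_pos: [0.5509, -0.2017, 0.0733]
eef_rot: [0.999, 0.041, 0.001, 0.001]
contact_force: [2.0, 0.4, 8.7]
grip_width: 0.0207
```

Snap: the force fell from 15 to 8.7 N. A head sunk 10 mm with the barrel fully seated would give about that. I'll ease the head up and check pitch.

Call:
step_arm(
  deltas=[
    {"linear": [0, 0, -0.002], "twist": 0, "hand": 0.015},
    {"linear": [0, 0, -0.002], "twist": 0, "hand": 0.015},
    {"linear": [0, 0, -0.002], "twist": 0, "hand": 0.015},
    {"linear": [0, 0, -0.002], "twist": 0, "hand": 0.015},
    {"linear": [0, 0, 0], "twist": 0, "hand": 0.015},
    {"linear": [0, 0, 0], "twist": 0, "hand": 0.015},
  ],
)

```text
time_s: 12.3
tcp_pos: [0.5509, -0.2017, 0.0807]
eef_rot: [0.999, 0.041, 0.001, 0.0]
contact_force: [6.1, -0.9, 1.3]
grip_width: 0.0205
```

Run:
```python
from h import *
ims=[]
o=env.observe();T=o["tcp_pos"];print(T,o["contact_force"],o["wrist_torque"])
for c,x,y in(("side",282,90),("top",370,200)):
    f=cams.grab_frame(c);ims.append(cv2.resize(f["img"][y:y+100,x:x+100,::-1],(600 if c=="side" else 200,)*2,interpolation=cv2.INTER_CUBIC))
    X=T+np.array([-.0823,.9966,0])*.105-[0,0,.0016];print(c,proj(f,X))
ims[1]=np.vstack([ims[1],np.zeros((400,200,3),np.uint8)])
cv2.imwrite("pics/g4.png",np.hstack(ims))
```

```text
[ 0.55089215 -0.20169637  0.08073444] [ 6.10156096 -0.88528492  1.27288947] [-0.46220781 -1.27499958  0.14458274]
side [333.33665874 171.35070794]
top [393.03267082 259.74684787]
```

View pics/g4.png

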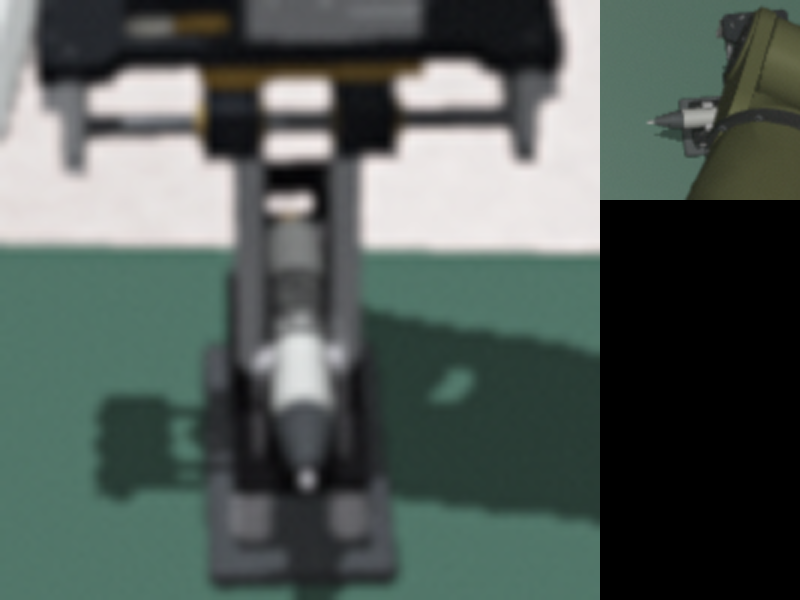

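The side crop shows both nose beads closed over the barrel. The tip is at about (333,171), where a level, seated handpiece predicts it. I'll relax the 6 N side load, then slide towards the socket.

Call:
step_arm(
  deltas=[
    {"linear": [0.001, 0, 0], "twist": 0, "hand": 0.015},
    {"linear": [0, 0, 0], "twist": 0, "hand": 0.015},
    {"linear": [0, 0, 0], "twist": 0, "hand": 0.015},
  ],
)

```text
time_s: 12.7
tcp_pos: [0.551, -0.2016, 0.0803]
eef_rot: [0.999, 0.041, -0.0, 0.0]
contact_force: [-1.5, -5.5, 2.8]
grip_width: 0.0212
```

Call:
step_arm(
  deltas=[
    {"linear": [0, 0.001, 0], "twist": 0, "hand": 0.015},
    {"linear": [0, 0.001, 0], "twist": 0, "hand": 0.015},
    {"linear": [0, 0.001, 0], "twist": 0, "hand": 0.015},
    {"linear": [0, 0.001, 0], "twist": 0, "hand": 0.015},
  ],
)

```text
time_s: 13.1
tcp_pos: [0.5512, -0.2038, 0.0799]
eef_rot: [0.999, 0.041, -0.001, -0.001]
contact_force: [-1.9, 8.3, 3.2]
grip_width: 0.0211
```

Call:
step_arm(
  deltas=[
    {"linear": [0, 0.0015, 0], "twist": 0, "hand": 0.015},
    {"linear": [0, 0.0015, 0], "twist": 0, "hand": 0.015},
    {"linear": [0, 0.0015, 0], "twist": 0, "hand": 0.015},
    {"linear": [0, 0.0015, 0], "twist": 0, "hand": 0.015},
  ],
)

```text
time_s: 13.5
tcp_pos: [0.5517, -0.2098, 0.0799]
eef_rot: [0.999, 0.041, -0.001, -0.001]
contact_force: [-2.6, 8.0, 2.8]
grip_width: 0.021
```

Call:
step_arm(
  deltas=[
    {"linear": [0, 0.001, 0], "twist": 0, "hand": 0.015},
    {"linear": [0, 0.001, 0], "twist": 0, "hand": 0.015},
    {"linear": [0, 0.001, 0], "twist": 0, "hand": 0.015},
  ],
)

```text
time_s: 13.8
tcp_pos: [0.5519, -0.2127, 0.0799]
eef_rot: [0.999, 0.041, -0.001, -0.001]
contact_force: [-1.5, 7.8, 3.0]
grip_width: 0.0207
```

Call:
step_arm(
  deltas=[
    {"linear": [0, 0.0015, 0], "twist": 0, "hand": 0.015},
    {"linear": [0, 0.0015, 0], "twist": 0, "hand": 0.015},
    {"linear": [0, 0.0015, 0], "twist": 0, "hand": 0.015},
    {"linear": [0, 0.001, 0], "twist": 0, "hand": 0.015},
    {"linear": [0, 0.001, 0], "twist": 0, "hand": 0.015},
  ],
)

```text
time_s: 14.3
tcp_pos: [0.5524, -0.2192, 0.0799]
eef_rot: [0.999, 0.041, -0.001, -0.001]
contact_force: [-2.1, 8.1, 2.8]
grip_width: 0.021
```

Call:
step_arm(
  deltas=[
    {"linear": [0, 0.001, 0], "twist": 0, "hand": 0.015},
    {"linear": [0, 0.0005, 0], "twist": 0, "hand": 0.015},
  ],
)

```text
time_s: 14.5
tcp_pos: [0.5525, -0.2204, 0.0798]
eef_rot: [0.999, 0.041, -0.001, -0.002]
contact_force: [-2.2, 12.3, 2.1]
grip_width: 0.0211
```

Call:
step_arm(
  deltas=[
    {"linear": [0, 0.0005, 0], "twist": 0, "hand": 0.015},
    {"linear": [0, 0, 0], "twist": 0, "hand": 0.015},
  ],
)

```text
time_s: 14.7
tcp_pos: [0.5525, -0.2206, 0.0797]
eef_rot: [0.999, 0.041, -0.001, -0.002]
contact_force: [-2.6, 12.3, 3.9]
grip_width: 0.0206
```

Call:
step_arm(
  deltas=[
    {"linear": [0, 0.0005, 0], "twist": 0, "hand": 0.015},
    {"linear": [0, 0, 0], "twist": 0, "hand": 0.015},
  ],
)

```text
time_s: 14.9
tcp_pos: [0.5525, -0.2207, 0.0796]
eef_rot: [0.999, 0.041, -0.001, -0.002]
contact_force: [-1.3, 14.5, 3.6]
grip_width: 0.0211
```

Run:
```python
from h import *
ims=[]
o=env.observe();T=o["tcp_pos"];print(T,o["contact_force"],o["wrist_torque"])
for c,x,y in(("side",296,90),("top",380,210)):
    f=cams.grab_frame(c);ims.append(cv2.resize(f["img"][y:y+75,x:x+75,::-1],(600 if c=="side" else 200,)*2,interpolation=cv2.INTER_CUBIC))
ims[1]=np.vstack([ims[1],np.zeros((400,200,3),np.uint8)])
cv2.imwrite("pics/g5.png",np.hstack(ims))
```

```text
[ 0.55252457 -0.22068312  0.07960441] [-1.31440352 14.54951058  3.56290062] [2.50535765 0.32257528 0.13376723]
```

View pics/g5.png

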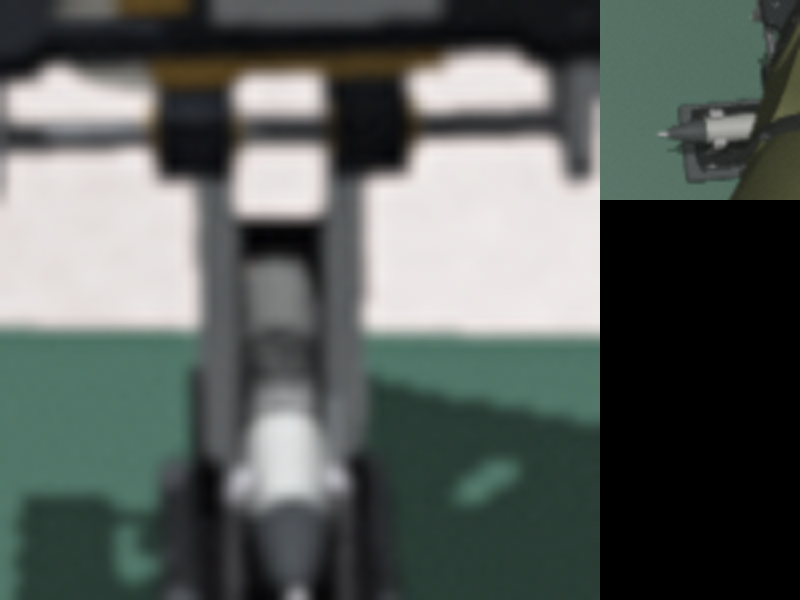

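The side crop shows the stub inside the hole and the rear shoulder hard against the socket face, with the beads round the barrel. The force rises without motion after 19 mm of travel, so it is home. I'll relax, release and retreat.

Call:
step_arm(
  deltas=[
    {"linear": [0, -0.0015, 0], "twist": 0, "hand": 0.015},
    {"linear": [0, 0, 0], "twist": 0, "hand": 0.03},
    {"linear": [0, 0, 0], "twist": 0, "hand": 0.05},
    {"linear": [0, 0, 0], "twist": 0, "hand": 0.055},
    {"linear": [0, 0, 0], "twist": 0, "hand": 0.055},
    {"linear": [0, 0, 0], "twist": 0, "hand": 0.055},
  ],
)

```text
time_s: 15.6
tcp_pos: [0.5529, -0.2219, 0.0804]
eef_rot: [0.999, 0.041, -0.0, -0.0]
contact_force: [1.2, 0.2, 0.0]
grip_width: 0.0543
```

Call:
step_arm(
  deltas=[
    {"linear": [0, 0, -0.01], "twist": 0, "hand": 0.055},
    {"linear": [0, 0, -0.03], "twist": 0, "hand": 0.055},
    {"linear": [0, 0, -0.04], "twist": 0, "hand": 0.055},
    {"linear": [0, 0, -0.04], "twist": 0, "hand": 0.055},
    {"linear": [-0.03, 0, -0.03], "twist": 0, "hand": 0.055},
    {"linear": [-0.04, 0, 0], "twist": 0, "hand": 0.055},
    {"linear": [-0.04, 0, 0], "twist": 0, "hand": 0.055},
    {"linear": [-0.04, 0, 0], "twist": 0, "hand": 0.055},
    {"linear": [-0.04, 0, 0], "twist": 0, "hand": 0.055},
    {"linear": [0, 0, 0], "twist": 0, "hand": 0.055},
  ],
)

```text
time_s: 16.6
tcp_pos: [0.3608, -0.2374, 0.2315]
eef_rot: [0.999, 0.04, 0.0, 0.001]
contact_force: [0.9, -0.3, 0.7]
grip_width: 0.0547
```

Run:
```python
from h import *
ims=[]
o=env.observe();T=o["tcp_pos"];print(T,o["contact_force"])
F={}
for c,x,y in(("side",296,90),("top",400,215)):
    f=F[c]=cams.grab_frame(c);ims.append(cv2.resize(f["img"][y:y+80,x:x+100,::-1],(400,320),interpolation=cv2.INTER_CUBIC))
    a=np.array([-.0817,.9966,0]);C=np.array([.5512,-.2115,.082])
    for l in(-72,55,95): print(c,l,np.round(proj(f,C+a*l/1000),1))
cv2.imwrite("pics/g6.png",np.hstack(ims))
```

```text
[ 0.36080064 -0.23742712  0.23153159] [ 0.90751302 -0.25194117  0.70148988]
side -72 [330.5 125.1]
side 55 [332.5 154.4]
side 95 [333.2 164.8]
top -72 [475.2 252.5]
top 55 [419.5 257.4]
top 95 [401.9 259. ]
```

View pics/g6.png

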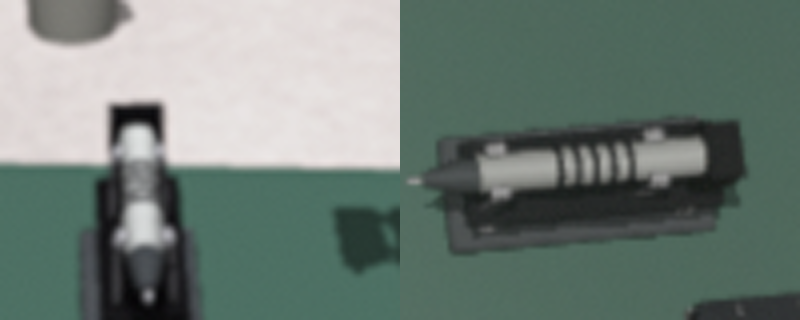

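The last picture shows the barrel level in both clips. Its front is at u≈419.8 in the top view (419.5 predicted for fully home), the tip is at 402, and no gap shows at the socket face.

```bash
python3 -c "
from plant import env
print(env.job_done())"
```

```text
the job is handed in; nothing more can be done
None
```

The handpiece is charging in the cradle with its tail stub in the socket, and I handed the job in at about 17 s of the 64 s allowed.

- **Pressing in:** I gripped it across the bands and held it with its origin about 20 mm short of its end place. I then pressed it down in 1–3 mm steps. The force peaked at 15.7 N, which puts the head about 18 mm down by my estimate, well short of 27 mm. At the snap the reading fell from 15 N to 8.7 N, which matches a fully seated barrel.
- **Sliding home:** It slid about 19 mm tail first at about 8 N. I stopped when the force reached 14.5 N with almost no further motion, which means the shoulder was on the socket face. Then I let go and moved the arm clear.
- **Last checks:** The final pictures show both bead pairs round a level barrel and no visible gap at the socket. The barrel front is within about 0.5 mm of where it should be.
- **Disagreements:**
    - The two cameras differed by about 2–3 mm sideways. I corrected this using the held handpiece, and it left about 6 N of side load after the snap, which I eased off before sliding.
    - It reached the stop about 1.4 mm sooner than the 20.4 mm I had estimated, which is within my measuring error.
- **Not checked:** I did not compare the other things on the bench before and after, but no contact with them showed in the force readings.

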